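Index the potting turntable to its next hole

TASK

The potting turntable is locked by its spring plunger with a black pot under the dosing nozzle: pull the red plunger knob up out of its hole, swing the table by one hole so that the terracotta pot comes under the nozzle, and let the plunger drop fully home in that hole so that the table is locked, then let go. The next hole is in an adjustable plate, so feel for it gently with the pin riding on the plate, and never force the table against the pin. Keep the pots upright on the table and leave the other things on the bench alone.

Things in the scene. Friction and masses are not known exactly. Their poses are not given: they have to be found in the camera images.
- turntable: fixed green round base, 324 mm across and 12 mm thick, under a turning table; origin on the table's turning axis at bench level; z up, +x points from the axis to the nozzle (away from the robot, give or take the yaw), -x to the plunger as it stands at the start
- middle_hole (a point): mouth of the hole that the pin starts in, in the silver middle part of a level arc track on the base, top 30 mm above the bench. A brass plate (1 mm lower) carries the track on at either side, with one hole each, set by hand between 45 and 75 degrees from the middle hole, not measured. Holes: 11 mm along the track by 12, 135 mm from the axis, no others; the pin is 9 mm thick with a round nose
- stage (a joint): turning angle of the table in rad, 0 at the start, positive anticlockwise from above, stops at +-1.42; bearing friction about 0.2 N m, it stays where it is left. The table is a silver disc, 226 mm across, top 48 mm above the bench, with three shallow grey pot cups 75 mm from the axis, at 0 and +-60 degrees from the nozzle at the start, and an arm to the plunger opposite the middle cup
- plunger (a joint): lift of the plunger in m: 0 fully home in a hole, 0.008 to 0.010 with the pin's nose riding on the track, 0.016 the upper stop; spring pushes down with 6 N at 0 and 11 N at 0.016, the motion is damped (40 N per m/s). Pushing the knob round with the pin riding on the track takes some 4 to 8 N; caught in a hole it stops hard
- knob (a point): middle of the upright red plunger knob, a ribbed cylinder 26 mm across and 34 mm tall (centre 95 mm above the bench when home), 135 mm from the table's axis; it rises with the plunger and travels round with the table. Below it are a 10 mm stem 20 mm long (free space for fingertips), a bush and the arm, whose top is 48 mm above the bench
- index_pin: the steel pin under the knob, turning and rising with it (origin on the plunger's axis, at bench level when home)
- nozzle_tip (a point): lower end of the white dosing nozzle, 143 mm above the bench, on a steel gooseneck that rises to 210 mm from the back of the base
- clay_pot: terracotta pot, 66 mm across and 58 mm tall, loose in one of the two side cups of the table; origin under its middle, z up
- black_pot: black pot, 64 mm across and 62 mm tall, loose in the other side cup; origin under its middle, z up
- soil_pot: black pot with some soil, 70 mm across and 66 mm tall, loose in the cup that stands under the nozzle at the start; origin under its middle, z up
- tin: red and white tin, 75 mm across and 58 mm tall, loose bystander; origin under its middle
- dropper: small brown dropper bottle, 33 mm across and 102 mm tall, loose bystander; origin under its middle
Things that resemble listed ones, but are neither listed nor needed, are in the scene too. Leave any green look-alike of the soil_pot alone. Leave any purple look-alike of the black_pot alone.

How it is judged:
By the outcome, as a careful person would: the job done as asked, in the order asked, and still so for the second after the job is handed in, with the robot touching nothing.
It also fails if it takes over 48 s, if anything falls off the work surface, if the arm or the gripper's body presses on something with over 40 N, if the wrist force passes 120 N, or if a joint passes its speed limit or range.

ROBOT

A 7-joint arm with a two-finger parallel gripper is mounted at the origin on the work surface; the furniture and walls round the work are solid. World frame = base frame: x ahead of the robot, y to its left, z up, the work surface at z = 0. Lengths are in m, angles in degrees, forces in N, time in s.
With the tool pointing down it reaches from about 0.4 to 0.875 m from the base axis. Payload 6.5 kg.
Tool frame: the origin (TCP) lies at the very end of the fingers, on their centre line; the grasp point (between the pads) lies 19 mm behind it; z points along the fingers, y is the line along which they close (so a half turn about z gives the same grasp; the last joint's range is limited). The gripper opens to 85 mm and grips with 20 to 120 N. Pads are 22 mm wide; open, the fingers measure 114 mm over their backs; the gripper's body (76 mm by 85 mm) begins 54 mm behind the grasp point. The pads swing forward as they close: fully open they stand 13 mm farther back than shut.
Start: joints at [-75.241, 30.733, -0.252, 88.115, 0.149, 61.152, -4.079], TCP at [0.207, 0.616, 0.231] pointing down, gripper open.
Joint ranges: [-154.64, 154.64], [-21.42, 123.67], [-72.66, 72.17], [13.99, 137.28], [-74.86, 254.86], [10.95, 109.41], [-158.01, 158.01]. Speed limits (degrees/s): [136.94, 136.94, 180, 180, 180, 180, 180].

INTERFACE

Orientations are given as [roll, pitch, yaw] about the fixed x, y, z axes, in that order (R = Rz(yaw) Ry(pitch) Rx(roll)).
In Python, from plant import robot gives the robot as it stands. The module is installed in compiled form; this text tells all that it offers.
- The arm moves only by the shell command python3 -m creep 'ROWS'. ROWS is JSON, a list of rows, each an object of numbers: "tx", "ty", "tz": the shift along the tool's x, y, z in mm; "twist": the turn about the tool's z in degrees; "gripper": the opening, from 0 (shut) to 1 (fully open). A call has exactly 5 rows; each row is the pose to reach, as a shift and turn from the pose commanded when the call began, along the tool's axes at that moment; what a row does not reach only later rows make up. A row lasts 1/12 s, in which the tool goes at most 41.7 mm and 7.16 degrees, less where a joint would pass 70% of its speed; a pose out of reach is approached as far as the arm can. A call with a gripper value outside its range is refused whole. The fingers move at their own pace and stop on an object; the grip force is fixed at half the most. Time passes only in rows, so rows that repeat a pose let the fingers close, or fill a call up. It gives the time, the measured TCP pose, the force, the opening and the grip force at its end, in the units of the state.
- robot.sense(): the state, without advancing time (a new reading comes with each control period).
- robot.grab_frame(name): name is "scene" or "top" or "wrist"; returns a dict with "frame" (480x640x3 uint8, blue, green, red), "z_map" (480x640 float32, m along the optical axis (not along the pixel's ray), 0 where there is no reading), "vertical_fov" (degrees; the focal length in pixels is half the picture's height over the tangent of half this angle, whatever the lens; pixels are square), "cx", "cy" (the principal point, pixels), "R" (3x3) and "t" (3): a world point X has camera coordinates R X + t. Camera axes: x right, y down, z forward; pixel columns grow to the right and rows downward; lengths in m; the calibration is good to about 2 mm. A picture is of the moment at which its call begins.
- robot.job_done(): hands the job in; it is judged then, once.
The state is a dict: "time": time; "joints": joint angles; "qd": joint speeds; "joint_torque": joint torques, N m; "tcp_pos": TCP position; "tcp_rot": TCP orientation; "ft_force": force on the tool from outside, world axes, zero at the start; "moment": the same for the moment, N m; "grip_width": finger opening in m; "grip_force": force on a finger pad.
Only numpy, scipy, OpenCV 4.12 (cv2) and the standard library are available. Lean on these libraries where they do the work, as an engineer would, in place of code of your own. Each camera call takes 0.05 s, during which the arm holds its last target. There are 200 camera calls.

## Working session

There is one attempt and no reset: what is moved stays moved. The work goes in short steps, Python scripts to look and compute and a shell command to move; the robot and the scene stay as the last step left them, time stands still between calls to the robot, and variables do not carry over. Pictures are saved under pics/ and viewed, at most 10 in all, crops included, and the job is handed in when it is done.

```bash
mkdir -p pics
cat > h.py <<'E'
import numpy as np, cv2
from plant import robot
def grab(n):
    d=robot.grab_frame(n); return d
def pts(d):
    z=d["z_map"]; f=240/np.tan(np.radians(d["vertical_fov"]/2))
    v,u=np.mgrid[:480,:640]
    P=np.stack([(u-d["cx"])/f*z,(v-d["cy"])/f*z,z],-1)
    W=(P-np.array(d["t"]))@np.array(d["R"])
    W[z==0]=np.nan
    return W
E
python3 - <<'E'
from h import *
for n in("scene","top"):
    d=grab(n); cv2.imwrite(f"pics/{n}0.png",d["frame"]); np.save(f"{n}0.npy",pts(d))
    print(n,d["vertical_fov"],np.array(d["R"]).round(2).tolist(),d["t"])
    W=pts(d); hsv=cv2.cvtColor(d["frame"],cv2.COLOR_BGR2HSV)
    m=((hsv[...,0]<8)|(hsv[...,0]>172))&(hsv[...,1]>150)&(hsv[...,2]>60)
    k,l,s,c=cv2.connectedComponentsWithStats(m.astype(np.uint8))
    for i in range(1,k):
        if s[i,4]>40: print(s[i],c[i].round(),np.nanmedian(W[l==i],0).round(3))
s=robot.sense();print(s)
E
```

```text
scene 55.06060270087694 [[0.91, -0.42, -0.02], [-0.31, -0.64, -0.7], [0.28, 0.65, -0.71]] [-0.43114792  0.32150173  0.74711356]
[473 115  10  28 100] [479. 128.] [1.169 0.436 0.015]
[250 249  23  14 142] [263. 255.] [0.423 0.213 0.03 ]
[354 358  14  22 220] [360. 369.] [ 0.463 -0.15   0.109]
top 42.61728424677673 [[0.0, -1.0, -0.01], [-0.99, -0.0, -0.12], [0.12, 0.01, -0.99]] [0.12829151 0.56754668 1.20643234]
[465 279  14  11  85] [471. 284.] [ 0.465 -0.136  0.112]
{'time': 0.1, 'joints': array([-75.24002147,  30.77406035,  -0.25579379,  88.16483008,
         0.15033478,  61.15212521,  -4.08242972]), 'qd': array([ 0.05671239, -0.2493112 ,  0.01587726, -0.11146976, -0.09846093,
       -0.03354273, -0.00945471]), 'joint_torque': array([ 2.95266203e-03, -5.84564710e+01,  1.05193667e+00, -2.59772944e+01,
        1.26250103e-02,  4.61004805e-03, -2.15288182e-06]), 'tcp_pos': array([0.20664127, 0.61567721, 0.23049165]), 'tcp_rot': array([-1.79909597e+02,  7.14028019e-03,  1.61450116e+02]), 'ft_force': array([ 0.06183036, -1.27090916,  0.11791289]), 'moment': array([-0.01139046, -0.00199684,  0.06776899]), 'grip_force': 0.0, 'grip_width': 0.08535009261666106}
```

View pics/scene0.png

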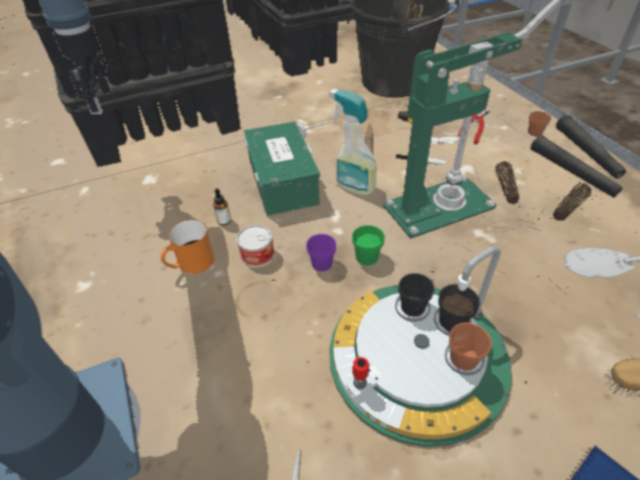

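View pics/top0.png

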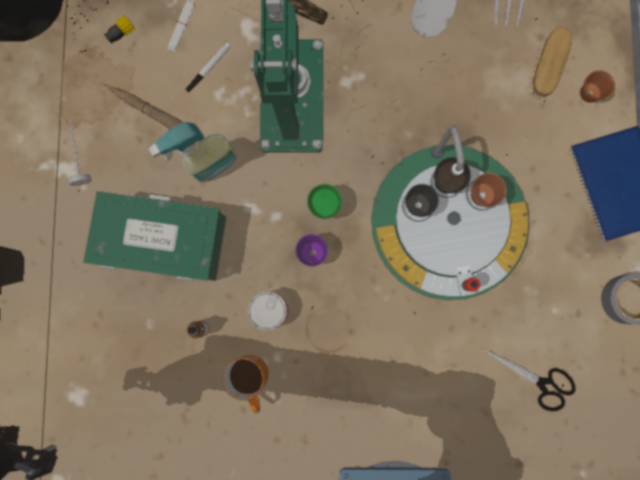

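Top view: the turntable centre is near (454,217). The red knob is at (471,284), the terracotta pot at (488,190) on the right, the soil pot under the nozzle at (453,175), and the black pot at (422,200). The purple (312,250) and green (325,200) cups are look-alikes standing off the table. The other red thing, at (479,128) in the scene view, is a tool. The knob is the one on the turntable arm. The table must turn anticlockwise (+), which takes the knob towards -y.

```bash
cat > m.py <<'E'
from h import *
from scipy.optimize import least_squares
for n in("top","scene"):
    im=cv2.imread(f"pics/{n}0.png"); W=np.load(f"{n}0.npy"); hsv=cv2.cvtColor(im,cv2.COLOR_BGR2HSV)
    near=np.hypot(W[...,0]-.6,W[...,1]+.1)<.25
    # green base edge
    g=(hsv[...,0]>60)&(hsv[...,0]<95)&(hsv[...,1]>80)&near&(W[...,2]<.03)
    c,_=cv2.findContours(g.astype(np.uint8),cv2.RETR_EXTERNAL,cv2.CHAIN_APPROX_NONE)
    hull=cv2.convexHull(np.vstack(c))[:,0]
    E=W[hull[:,1],hull[:,0]]; E=E[np.isfinite(E).all(1)]
    r=least_squares(lambda p:np.hypot(E[:,0]-p[0],E[:,1]-p[1])-.162,[.6,-.1],loss="soft_l1",f_scale=.003); print(n,"base",r.x.round(4),len(E))
    s=near&(hsv[...,1]<40)&(abs(W[...,2]-.048)<.006)
    c,_=cv2.findContours(s.astype(np.uint8),cv2.RETR_EXTERNAL,cv2.CHAIN_APPROX_NONE)
    q=max(c,key=len)[:,0];E=W[q[:,1],q[:,0]]
    r2=least_squares(lambda p:np.hypot(E[:,0]-p[0],E[:,1]-p[1])-.113,r.x,loss="soft_l1",f_scale=.002); print("disc",r2.x.round(4))
    k=near&((hsv[...,0]<6)|(hsv[...,0]>174))&(hsv[...,1]>150)&(W[...,2]>.07)
    print("knob",W[k].min(0).round(3),W[k].max(0).round(3),np.median(W[k],0).round(3), k.sum())
a=cv2.imread("pics/top0.png")[215:305,365:535]; b=cv2.imread("pics/scene0.png")[330:440,320:520]
cv2.imwrite("pics/crop1.png",np.vstack([cv2.resize(a,(560,296),interpolation=3),cv2.resize(b,(560,300),interpolation=3)]))
E
python3 m.py
```

```text
top base [ 0.5971 -0.1179] 24
disc [ 0.5805 -0.1142]
knob [ 0.458 -0.152  0.095] [ 0.476 -0.129  0.12 ] [ 0.465 -0.136  0.112] 84
scene base [ 0.6001 -0.1166] 43
disc [ 0.5705 -0.1219]
knob [ 0.455 -0.157  0.082] [ 0.478 -0.132  0.114] [ 0.463 -0.15   0.109] 219
```

View pics/crop1.png

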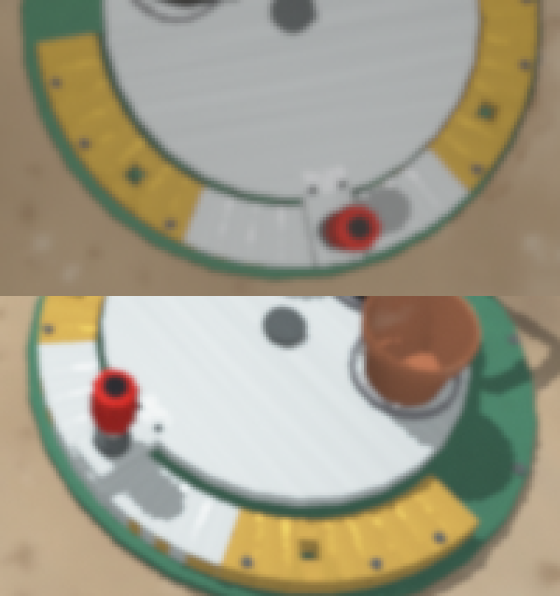

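The crop shows the red knob on its arm. There is one dark square hole in each brass plate. The right-hand one, which is the one I need, is at crop (485,110), or top pixel (512.2,248.4), and at scene pixel (430.7,422.4). The small round dots are screws.

Run:
```python
from h import *
R={}
for n,L in(("top",{"hole":(512.2,248.4,.029),"axis":(454,218,.05),"knob":(473.7,284.2,.112)}),("scene",{"hole":(430.7,422.4,.029),"axis":(320+285/2.8,330+(327-296)/2.727,.05),"knob":(320+116/2.8,330+(385-296)/2.727,.112)})):
    d=grab(n);f=240/np.tan(np.radians(d["vertical_fov"]/2));Rm=np.array(d["R"]);C=-Rm.T@d["t"]
    for k,(u,v,z) in L.items():
        r=Rm.T@[(u-d["cx"])/f,(v-d["cy"])/f,1]; X=C+r*(z-C[2])/r[2]; R.setdefault(k,[]).append(X[:2]); print(n,k,X.round(4))
a=np.mean(R["axis"],0);h=np.mean(R["hole"],0);k=np.mean(R["knob"],0)
an=lambda p:np.degrees(np.arctan2(*(p-a)[::-1]))%360
print(a,h,k,an(h)-an(k),an(k),an(h),np.linalg.norm(h-a),np.linalg.norm(k-a))
s=robot.sense();print(s["tcp_rot"])
```

```text
top hole [ 0.5418 -0.2409  0.029 ]
top axis [ 0.6005 -0.1214  0.05  ]
top knob [ 0.4667 -0.1435  0.112 ]
scene hole [ 0.5438 -0.2409  0.029 ]
scene axis [ 0.6021 -0.1203  0.05  ]
scene knob [ 0.4693 -0.1427  0.112 ]
[ 0.60127976 -0.12085902] [ 0.5428007  -0.24086547] [ 0.46804193 -0.14308073] 54.55129258084838 189.46876536647318 244.02005794732156 0.13349662818938152 0.13507821499049072
[-1.79939708e+02  4.86670345e-03  1.61449175e+02]
```

```bash
cat >> h.py <<'E'
def plan(wps,start=None):
    """wps: x,y,z(m),yaw(deg); prints tool-frame shift per call (tool pointing down)"""
    if start is None:
        s=robot.sense(); start=[*s["tcp_pos"],s["tcp_rot"][2]]
    p=np.array(start,float)
    for w in wps:
        w=np.array(w,float); c,s_=np.cos(np.radians(p[3])),np.sin(np.radians(p[3])); d=(w-p)[:3]*1e3
        tw=-((w[3]-p[3]+180)%360-180)
        print("tx %.1f ty %.1f tz %.1f twist %.1f"%(c*d[0]+s_*d[1], s_*d[0]-c*d[1], -d[2], tw)); p=w
E
python3 -c "
from h import *
plan([(.32,.45,.23,126.5),(.41,.27,.23,91.5),(.45,.08,.23,56.5),(.46,-.09,.23,21.5),(.468,-.143,.16,9.5)])"
```

```text
tx -160.2 ty -121.2 tz 0.8 twist 34.9
tx -198.2 ty -34.7 tz -0.0 twist 35.0
tx -191.0 ty 35.0 tz -0.0 twist 35.0
tx -136.2 ty 102.2 tz -0.0 twist 35.0
tx -12.0 ty 52.2 tz 70.0 twist 12.0
```

```bash
python3 -m creep '[{"tx":-32,"ty":-24,"twist":7,"gripper":0.8},{"tx":-64,"ty":-48,"twist":14,"gripper":0.8},{"tx":-96,"ty":-72,"twist":21,"gripper":0.8},{"tx":-128,"ty":-96,"twist":28,"gripper":0.8},{"tx":-160,"ty":-121,"twist":35,"gripper":0.8}]'
python3 -m creep '[{"tx":-40,"ty":-7,"twist":7,"gripper":0.8},{"tx":-79,"ty":-14,"twist":14,"gripper":0.8},{"tx":-119,"ty":-21,"twist":21,"gripper":0.8},{"tx":-158,"ty":-28,"twist":28,"gripper":0.8},{"tx":-198,"ty":-35,"twist":35,"gripper":0.8}]'
python3 -m creep '[{"tx":-38,"ty":7,"twist":7,"gripper":0.8},{"tx":-76,"ty":14,"twist":14,"gripper":0.8},{"tx":-115,"ty":21,"twist":21,"gripper":0.8},{"tx":-153,"ty":28,"twist":28,"gripper":0.8},{"tx":-191,"ty":35,"twist":35,"gripper":0.8}]'
python3 -m creep '[{"tx":-27,"ty":20,"twist":7,"gripper":0.8},{"tx":-54,"ty":40,"twist":14,"gripper":0.8},{"tx":-82,"ty":61,"twist":21,"gripper":0.8},{"tx":-109,"ty":82,"twist":28,"gripper":0.8},{"tx":-136,"ty":102,"twist":35,"gripper":0.8}]'
python3 -c "
from h import *
plan([(.468,-.143,.16,9.5)])"
```

```text
tx -489.1 ty -636.3 tz 70.8 twist 151.9invalid input at $[0]: expected keys tx, ty, tz, twist, gripper
invalid input at $[0]: expected keys tx, ty, tz, twist, gripper
invalid input at $[0]: expected keys tx, ty, tz, twist, gripper
invalid input at $[0]: expected keys tx, ty, tz, twist, gripper
```

All keys are required.

```bash
python3 -m creep '[{"tx":-32,"ty":-24,"tz":0,"twist":7,"gripper":0.8},{"tx":-64,"ty":-48,"tz":0,"twist":14,"gripper":0.8},{"tx":-96,"ty":-72,"tz":0,"twist":21,"gripper":0.8},{"tx":-128,"ty":-96,"tz":0,"twist":28,"gripper":0.8},{"tx":-160,"ty":-121,"tz":0,"twist":35,"gripper":0.8}]' &&
python3 -m creep '[{"tx":-40,"ty":-7,"tz":0,"twist":7,"gripper":0.8},{"tx":-79,"ty":-14,"tz":0,"twist":14,"gripper":0.8},{"tx":-119,"ty":-21,"tz":0,"twist":21,"gripper":0.8},{"tx":-158,"ty":-28,"tz":0,"twist":28,"gripper":0.8},{"tx":-198,"ty":-35,"tz":0,"twist":35,"gripper":0.8}]'
python3 -c "
from h import *
plan([(.45,.08,.23,56.5),(.46,-.09,.23,21.5),(.468,-.143,.16,9.5)])"
```

```text
time: 0.62
tcp_pos: [0.3208, 0.4489, 0.2313]
tcp_rot: [180.0, -0.0, 126.1]
ft_force: [1.6, 0.6, 0.8]
grip_width: 0.0686
grip_force: 0.0
time: 1.03
tcp_pos: [0.4098, 0.2688, 0.2314]
tcp_rot: [180.0, -0.0, 91.1]
ft_force: [0.8, 0.9, 0.2]
grip_width: 0.0684
grip_force: 0.0
tx -189.6 ty 36.5 tz 1.4 twist 34.6
tx -136.2 ty 102.2 tz -0.0 twist 35.0
tx -12.0 ty 52.2 tz 70.0 twist 12.0
```

```bash
python3 -m creep '[{"tx":-38,"ty":7,"tz":0,"twist":7,"gripper":0.8},{"tx":-76,"ty":14,"tz":0,"twist":14,"gripper":0.8},{"tx":-115,"ty":21,"tz":0,"twist":21,"gripper":0.8},{"tx":-153,"ty":28,"tz":0,"twist":28,"gripper":0.8},{"tx":-190,"ty":36,"tz":0,"twist":35,"gripper":0.8}]' &&
python3 -m creep '[{"tx":-27,"ty":20,"tz":0,"twist":7,"gripper":0.8},{"tx":-54,"ty":40,"tz":0,"twist":14,"gripper":0.8},{"tx":-82,"ty":61,"tz":0,"twist":21,"gripper":0.8},{"tx":-109,"ty":82,"tz":0,"twist":28,"gripper":0.8},{"tx":-136,"ty":102,"tz":0,"twist":35,"gripper":0.8}]' && 
python3 -m creep '[{"tx":-4,"ty":18,"tz":20,"twist":4,"gripper":0.8},{"tx":-8,"ty":36,"tz":40,"twist":8,"gripper":0.8},{"tx":-12,"ty":52,"tz":60,"twist":12,"gripper":0.8},{"tx":-12,"ty":52,"tz":70,"twist":12,"gripper":0.8},{"tx":-12,"ty":52,"tz":70,"twist":12,"gripper":0.8}]'
cat > w.py <<'E'
from h import *
import sys
d=grab("wrist");cv2.imwrite("pics/%s.png"%sys.argv[1],d["frame"]);W=pts(d);hsv=cv2.cvtColor(d["frame"],cv2.COLOR_BGR2HSV)
k=((hsv[...,0]<6)|(hsv[...,0]>174))&(hsv[...,1]>150)&(W[...,2]>.05)
P=W[k];t=P[P[:,2]>np.percentile(P[:,2],90)-.004]
print("knob",k.sum(),P.min(0).round(4),P.max(0).round(4),"top mid",((t.min(0)+t.max(0))/2).round(4))
plan([(.468,-.143,.077,9.5)])
E
python3 w.py w1
```

```text
time: 1.45
tcp_pos: [0.4501, 0.0795, 0.2315]
tcp_rot: [-180.0, -0.0, 56.1]
ft_force: [0.9, 0.2, 0.1]
grip_width: 0.0686
grip_force: 0.0
time: 1.87
tcp_pos: [0.46, -0.0898, 0.2315]
tcp_rot: [-180.0, -0.0, 21.1]
ft_force: [0.8, 0.4, 0.3]
grip_width: 0.0684
grip_force: 0.0
time: 2.28
tcp_pos: [0.4663, -0.141, 0.1594]
tcp_rot: [-180.0, 0.2, 9.4]
ft_force: [-0.1, 0.7, 0.7]
grip_width: 0.0682
grip_force: 0.0
knob 1416 [ 0.4541 -0.1533  0.08  ] [ 0.4813 -0.1266  0.114 ] top mid [ 0.4676 -0.1399  0.111 ]
tx 0.4 ty 2.7 tz 83.6 twist 0.0
```

View pics/w1.png

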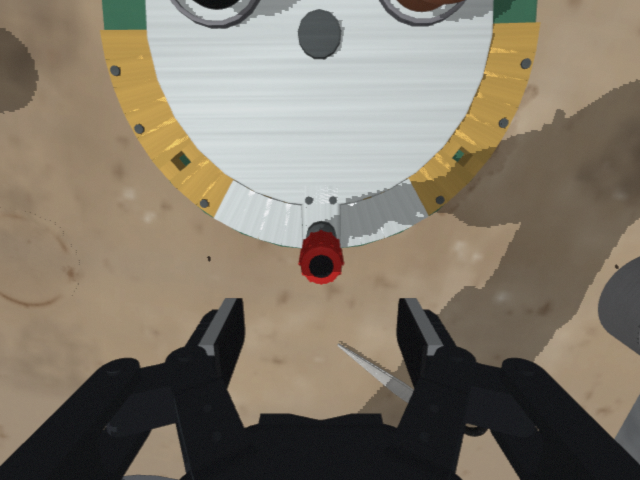

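The wrist view shows the knob (321,263) centred between the fingers. The target hole in the right-hand brass plate is at (461,156) and the axis hub is at (320,34).

```bash
python3 - <<'E'
from h import *
d=grab("wrist");f=240/np.tan(np.radians(d["vertical_fov"]/2));Rm=np.array(d["R"]);C=-Rm.T@d["t"]
def px(u,v,z):
    r=Rm.T@[(u-d["cx"])/f,(v-d["cy"])/f,1]; return (C+r*(z-C[2])/r[2])[:2]
h=px(461,155.5,.029);a=px(320,34,.05);k=px(321,264,.112);l=px(180.5,159.5,.029)
an=lambda p:np.degrees(np.arctan2(*(p-a)[::-1]))%360
print(h,a,k,l,an(h),an(k),an(l),np.linalg.norm(h-a),np.linalg.norm(k-a),np.linalg.norm(l-a))
E
python3 -m creep '[{"tx":1,"ty":0,"tz":25,"twist":0,"gripper":0.8},{"tx":1,"ty":0,"tz":50,"twist":0,"gripper":0.8},{"tx":1,"ty":0,"tz":75,"twist":0,"gripper":0.7},{"tx":1,"ty":0,"tz":83,"twist":0,"gripper":0.5},{"tx":1,"ty":0,"tz":83,"twist":0,"gripper":0.45}]'
python3 w.py w2
```

```text
[ 0.5432653  -0.23705792] [ 0.60192108 -0.11617333] [ 0.46890972 -0.13934841] [ 0.50381219 -0.02263451] 244.11635135193234 189.88364481273538 136.36602484305055 0.13436362833974963 0.13501520250743793 0.13555391447998927
time: 2.8
tcp_pos: [0.4685, -0.1395, 0.0778]
tcp_rot: [-179.9, 0.1, 9.6]
ft_force: [0.1, 0.1, 0.0]
grip_width: 0.0388
grip_force: 0.0
knob 4125 [ 0.455  -0.1535  0.0576] [ 0.4815 -0.1264  0.1133] top mid [ 0.4681 -0.1401  0.1105]
tx -1.7 ty 2.6 tz 1.9 twist 0.0
```

View pics/w2.png

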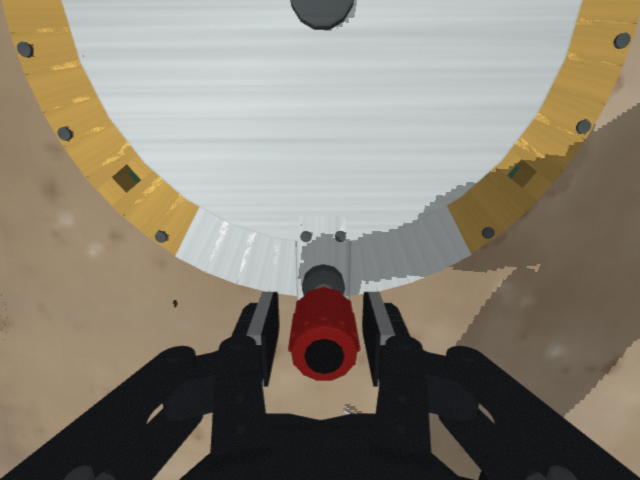

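The fingers straddle the knob, centred at about (323,355). Now I grip it.

```bash
python3 -m creep '[{"tx":0,"ty":0,"tz":0,"twist":0,"gripper":0.3},{"tx":0,"ty":0,"tz":0,"twist":0,"gripper":0.1},{"tx":0,"ty":0,"tz":0,"twist":0,"gripper":0},{"tx":0,"ty":0,"tz":0,"twist":0,"gripper":0},{"tx":0,"ty":0,"tz":0,"twist":0,"gripper":0}]'
python3 -c "
from h import *
s=robot.sense();print(s['tcp_pos'],s['tcp_rot'],s['ft_force'],s['moment'],s['grip_width'],s['grip_force'])"
```

```text
time: 3.27
tcp_pos: [0.4702, -0.1408, 0.08]
tcp_rot: [180.0, -0.2, 9.5]
ft_force: [-1.2, 0.3, 9.2]
grip_width: 0.0246
grip_force: 58.6
[ 0.4701958  -0.14081989  0.07999642] [ 1.79992675e+02 -1.61095281e-01  9.47463122e+00] [-1.18271019  0.31500203  9.19833431] [0.2430541  0.25673147 0.05523693] 0.02461120228636012 58.63283693790436
```

```bash
python3 -m creep '[{"tx":0,"ty":0,"tz":-4,"twist":0,"gripper":0},{"tx":0,"ty":0,"tz":-8,"twist":0,"gripper":0},{"tx":0,"ty":0,"tz":-12,"twist":0,"gripper":0},{"tx":0,"ty":0,"tz":-14,"twist":0,"gripper":0},{"tx":0,"ty":0,"tz":-14,"twist":0,"gripper":0}]'
cat > st.py <<'E'
from h import *
d=grab("scene");W=pts(d);hsv=cv2.cvtColor(d["frame"],cv2.COLOR_BGR2HSV)
k=((hsv[...,0]<6)|(hsv[...,0]>174))&(hsv[...,1]>150)&(W[...,2]>.05)&(np.hypot(W[...,0]-.6,W[...,1]+.118)<.19)&(np.hypot(W[...,0]-.6,W[...,1]+.118)>.115)
P=W[k];print("red",k.sum(),P.min(0).round(4),P.max(0).round(4)) if k.sum() else print("no red")
s=robot.sense();p=s['tcp_pos'];print(p.round(4),s['tcp_rot'].round(2),s['ft_force'].round(1),s['moment'].round(2),round(s['grip_width'],4),round(s['grip_force'],1),s['joints'].round(0)[-1])
a=np.array([.6017,-.1177]);r=p[:2]-a;print("angle",np.degrees(np.arctan2(r[1],r[0]))%360-189.6,"r",np.hypot(*r))
E
python3 st.py
```

```text
time: 3.68
tcp_pos: [0.47, -0.1407, 0.0929]
tcp_rot: [180.0, -0.1, 9.5]
ft_force: [5.4, -0.3, -11.8]
grip_width: 0.0245
grip_force: 59.4
red 129 [ 0.4546 -0.1541  0.0974] [ 0.4679 -0.1294  0.1265]
[ 0.47   -0.1407  0.0928] [ 1.7995e+02 -1.0000e-01  9.4800e+00] [  5.6  -0.  -10.6] [-0.   -1.24  0.05] 0.0243 59.4 -40.0
angle 0.31464168139768844 r 0.13372239353954787
```

```bash
python3 -m creep '[{"tx":0,"ty":2.3,"tz":0,"twist":-1,"gripper":0},{"tx":0.2,"ty":7,"tz":0,"twist":-3,"gripper":0},{"tx":0.5,"ty":11.7,"tz":0,"twist":-5,"gripper":0},{"tx":1.1,"ty":17.5,"tz":0,"twist":-7.5,"gripper":0},{"tx":2,"ty":23.3,"tz":0,"twist":-10,"gripper":0}]'
python3 st.py
```

```text
time: 4.15
tcp_pos: [0.4757, -0.1627, 0.0924]
tcp_rot: [-180.0, -0.1, 19.6]
ft_force: [6.3, 3.3, -10.5]
grip_width: 0.0244
grip_force: 59.4
red 181 [ 0.4611 -0.1775  0.0963] [ 0.4777 -0.1525  0.1268]
[ 0.4762 -0.1639  0.0926] [ 1.7995e+02 -1.1000e-01  1.9730e+01] [  5.8   1.  -10.7] [ 0.44 -1.28  0.14] 0.0244 59.6 -30.0
angle 10.617886558138792 r 0.13370834791399
```

```bash
for i in 1; do python3 -m creep '[{"tx":0.1,"ty":5.1,"tz":0,"twist":-2.2,"gripper":0},{"tx":0.4,"ty":10.3,"tz":0,"twist":-4.4,"gripper":0},{"tx":0.9,"ty":15.4,"tz":0,"twist":-6.6,"gripper":0},{"tx":1.6,"ty":20.5,"tz":0,"twist":-8.8,"gripper":0},{"tx":2.5,"ty":25.6,"tz":0,"twist":-11,"gripper":0}]'
python3 -m creep '[{"tx":0.1,"ty":5.1,"tz":0,"twist":-2.2,"gripper":0},{"tx":0.4,"ty":10.3,"tz":0,"twist":-4.4,"gripper":0},{"tx":0.9,"ty":15.4,"tz":0,"twist":-6.6,"gripper":0},{"tx":1.6,"ty":20.5,"tz":0,"twist":-8.8,"gripper":0},{"tx":2.5,"ty":25.6,"tz":0,"twist":-11,"gripper":0}]'; done
python3 st.py
```

```text
time: 4.62
tcp_pos: [0.4865, -0.1855, 0.0922]
tcp_rot: [-180.0, -0.1, 30.6]
ft_force: [5.8, 3.0, -10.1]
grip_width: 0.0248
grip_force: 59.6
time: 5.03
tcp_pos: [0.5014, -0.206, 0.092]
tcp_rot: [-179.9, -0.1, 41.6]
ft_force: [6.6, 3.5, -9.6]
grip_width: 0.0242
grip_force: 59.6
red 266 [ 0.4869 -0.2273  0.0953] [ 0.5108 -0.1967  0.1568]
[ 0.5021 -0.2067  0.0922] [-1.7998e+02 -9.0000e-02  4.1720e+01] [  5.3   3.2 -12.2] [ 0.57 -1.25 -0.05] 0.0244 59.7 -9.0
angle 32.19727930634588 r 0.13354689924372518
```

```bash
python3 -m creep '[{"tx":0.1,"ty":5.1,"tz":0,"twist":-2.2,"gripper":0},{"tx":0.4,"ty":10.3,"tz":0,"twist":-4.4,"gripper":0},{"tx":0.9,"ty":15.4,"tz":0,"twist":-6.6,"gripper":0},{"tx":1.6,"ty":20.5,"tz":0,"twist":-8.8,"gripper":0},{"tx":2.1,"ty":23.3,"tz":0,"twist":-10,"gripper":0}]'
python3 -m creep '[{"tx":0,"ty":0,"tz":1,"twist":0,"gripper":0},{"tx":0,"ty":0,"tz":2,"twist":0,"gripper":0},{"tx":0,"ty":0,"tz":3,"twist":0,"gripper":0},{"tx":0,"ty":0,"tz":4,"twist":0,"gripper":0},{"tx":0,"ty":0,"tz":4,"twist":0,"gripper":0}]'
python3 st.py
```

```text
time: 5.5
tcp_pos: [0.5182, -0.2218, 0.0918]
tcp_rot: [-179.9, -0.1, 51.6]
ft_force: [4.4, 4.1, -10.8]
grip_width: 0.0246
grip_force: 59.7
time: 5.92
tcp_pos: [0.5185, -0.222, 0.0885]
tcp_rot: [-180.0, -0.1, 51.5]
ft_force: [3.8, 4.5, -3.5]
grip_width: 0.0245
grip_force: 60.8
red 268 [ 0.4998 -0.2394  0.0906] [ 0.5285 -0.2145  0.1567]
[ 0.5185 -0.222   0.0886] [-1.7996e+02 -1.0000e-01  5.1500e+01] [ 3.8  3.8 -3.7] [ 0.8  -0.77 -0.12] 0.0247 60.8 -1.0
angle 41.81889574677652 r 0.13346018395474585
```

```bash
python3 -m creep '[{"tx":0,"ty":0,"tz":0,"twist":0,"gripper":0.37},{"tx":0,"ty":0,"tz":0,"twist":0,"gripper":0.37},{"tx":0,"ty":0,"tz":0,"twist":0,"gripper":0.37},{"tx":0,"ty":1,"tz":0,"twist":0,"gripper":0.37},{"tx":0,"ty":2,"tz":0,"twist":0,"gripper":0.37}]'
python3 st.py; python3 w.py w3
```

```text
time: 6.38
tcp_pos: [0.5191, -0.2254, 0.0885]
tcp_rot: [180.0, 0.0, 51.4]
ft_force: [-0.3, 0.6, 0.1]
grip_width: 0.0316
grip_force: 0.0
red 260 [ 0.4976 -0.2391  0.092 ] [ 0.5264 -0.2147  0.1643]
[ 0.5194 -0.2254  0.0885] [1.7998e+02 2.0000e-02 5.1430e+01] [-0.1 -0.8  0.4] [-0.01  0.08 -0.05] 0.0317 0.1 -1.0
angle 43.0166556252162 r 0.13558365156082033
knob 3975 [ 0.5003 -0.2355  0.088 ] [ 0.5306 -0.2084  0.1218] top mid [ 0.5173 -0.222   0.1189]
tx 32.4 ty -91.5 tz 11.4 twist 41.9
```

View pics/w3.png

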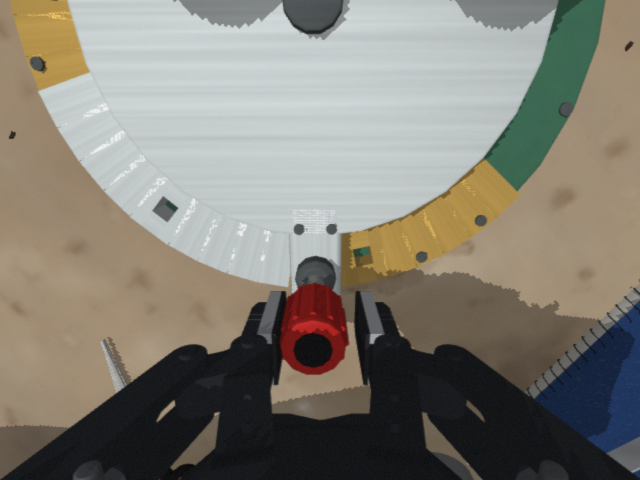

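The wrist view shows the knob (315,350) now loose, with the left pad at its trailing side and the hole ahead at (362,256). The pin is riding on the brass, so I push on gently.

```bash
python3 -m creep '[{"tx":0,"ty":2.4,"tz":0,"twist":-1,"gripper":0.37},{"tx":0.1,"ty":5.9,"tz":0,"twist":-2.5,"gripper":0.37},{"tx":0.4,"ty":9.4,"tz":0,"twist":-4,"gripper":0.37},{"tx":0.7,"ty":13,"tz":0,"twist":-5.5,"gripper":0.37},{"tx":1,"ty":16.5,"tz":0,"twist":-7,"gripper":0.37}]'
python3 st.py
```

```text
time: 6.9
tcp_pos: [0.5275, -0.2301, 0.0871]
tcp_rot: [-179.2, -0.1, 58.6]
ft_force: [-14.4, 10.6, 13.5]
grip_width: 0.032
grip_force: 8.8
red 220 [ 0.5086 -0.2451  0.0893] [ 0.5334 -0.2234  0.1704]
[ 0.5287 -0.2311  0.0873] [-1.7931e+02 -6.0000e-02  5.8700e+01] [-7.7  5.2  6.6] [ 1.14  1.59 -0.02] 0.0316 4.7 5.0
angle 47.62138899655844 r 0.1348807142392571
```

```bash
python3 -m creep '[{"tx":0,"ty":0,"tz":0,"twist":0,"gripper":0.37},{"tx":0,"ty":0,"tz":0,"twist":0,"gripper":0.37},{"tx":0,"ty":0,"tz":0,"twist":0,"gripper":0.37},{"tx":0,"ty":0.5,"tz":0,"twist":0,"gripper":0.37},{"tx":0,"ty":1,"tz":0,"twist":-0.4,"gripper":0.37}]'
python3 st.py; python3 w.py w4
```

```text
time: 7.37
tcp_pos: [0.5311, -0.2329, 0.0875]
tcp_rot: [-179.6, -0.0, 58.9]
ft_force: [-5.7, 5.0, 4.5]
grip_width: 0.0317
grip_force: 3.9
red 232 [ 0.5113 -0.2473  0.0903] [ 0.5381 -0.2258  0.1684]
[ 0.5313 -0.233   0.0876] [-1.7962e+02 -3.0000e-02  5.8960e+01] [-5.6  4.7  3.9] [0.92 1.17 0.03] 0.0319 3.5 6.0
angle 49.0155709795452 r 0.1350866693124212
knob 4013 [ 0.5128 -0.2435  0.0875] [ 0.5422 -0.216   0.1218] top mid [ 0.5282 -0.2297  0.1189]
tx 44.5 ty -100.8 tz 10.6 twist 49.4
```

```bash
python3 -m creep '[{"tx":0,"ty":1.2,"tz":0,"twist":-0.5,"gripper":0.37},{"tx":0,"ty":2.4,"tz":0,"twist":-1,"gripper":0.37},{"tx":0.1,"ty":3.6,"tz":0,"twist":-1.5,"gripper":0.37},{"tx":0.1,"ty":4.8,"tz":0,"twist":-2,"gripper":0.37},{"tx":0.1,"ty":6,"tz":0,"twist":-2.5,"gripper":0.37}]'
python3 w.py w5|head -1
python3 -m creep '[{"tx":0,"ty":1,"tz":0,"twist":-0.4,"gripper":0.37},{"tx":0,"ty":2,"tz":0,"twist":-0.8,"gripper":0.37},{"tx":0,"ty":3,"tz":0,"twist":-1.2,"gripper":0.37},{"tx":0.1,"ty":4,"tz":0,"twist":-1.6,"gripper":0.37},{"tx":0.1,"ty":4,"tz":0,"twist":-1.6,"gripper":0.37}]'
python3 st.py; python3 w.py w6|head -1
```

```text
time: 7.88
tcp_pos: [0.5361, -0.2358, 0.0874]
tcp_rot: [-179.6, -0.1, 61.4]
ft_force: [-7.5, 6.3, 6.9]
grip_width: 0.0311
grip_force: 4.4
knob 4019 [ 0.5177 -0.2452  0.0876] [ 0.5469 -0.2191  0.1219] top mid [ 0.5331 -0.2322  0.1189]
time: 8.35
tcp_pos: [0.542, -0.2396, 0.088]
tcp_rot: [-179.9, 0.0, 63.0]
ft_force: [-1.9, 1.8, -0.8]
grip_width: 0.0317
grip_force: 0.7
red 219 [ 0.5223 -0.2536  0.0797] [ 0.5492 -0.2332  0.1376]
[ 0.5424 -0.2398  0.0881] [-1.7999e+02  1.0000e-02  6.2970e+01] [-0.6  1.  -0.4] [ 0.05  0.01 -0.01] 0.0316 0.1 9.0
angle 54.503567200286625 r 0.13578461160746697
knob 3493 [ 0.5232 -0.2491  0.0796] [ 0.5535 -0.2224  0.1137] top mid [ 0.5401 -0.2363  0.1108]
```

The knob has dropped about 8 mm, to its starting height (0.1108 against 0.1105–0.1110), and the force has fallen away. The pin is home. I open the gripper and back off upward.

```bash
python3 -m creep '[{"tx":0,"ty":-1,"tz":0,"twist":0,"gripper":0.5},{"tx":0,"ty":-1,"tz":0,"twist":0,"gripper":0.7},{"tx":0,"ty":-1,"tz":0,"twist":0,"gripper":0.8},{"tx":0,"ty":-1,"tz":-10,"twist":0,"gripper":0.8},{"tx":0,"ty":-1,"tz":-30,"twist":0,"gripper":0.8}]'
python3 -m creep '[{"tx":0,"ty":0,"tz":-30,"twist":0,"gripper":0.8},{"tx":0,"ty":0,"tz":-60,"twist":0,"gripper":0.8},{"tx":-20,"ty":0,"tz":-90,"twist":0,"gripper":0.8},{"tx":-40,"ty":0,"tz":-100,"twist":0,"gripper":0.8},{"tx":-40,"ty":0,"tz":-100,"twist":0,"gripper":0.8}]'
python3 w.py w7|head -1
python3 - <<'E'
from h import *
a=grab("top")["frame"][110:320,350:550];b=grab("scene")["frame"][230:450,310:530]
cv2.imwrite("pics/end.png",np.hstack([cv2.resize(a,(400,420)),cv2.resize(b,(400,420))]))
E
```

```text
time: 8.87
tcp_pos: [0.5401, -0.2387, 0.1172]
tcp_rot: [-179.8, 0.0, 63.0]
ft_force: [-1.0, -0.6, 0.2]
grip_width: 0.0682
grip_force: 0.0
time: 9.28
tcp_pos: [0.5227, -0.2807, 0.2229]
tcp_rot: [179.6, 0.1, 62.6]
ft_force: [-0.6, -0.6, -0.8]
grip_width: 0.0688
grip_force: 0.0
knob 722 [ 0.5268 -0.2515  0.0845] [ 0.5543 -0.2241  0.1136] top mid [ 0.5408 -0.2375  0.1109]
```

View pics/end.png

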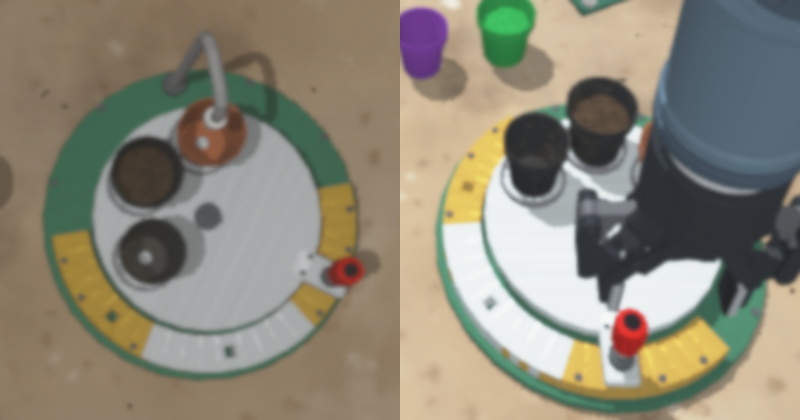

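The terracotta pot is under the nozzle at (212,125) in the left half of the picture. The pots are upright in their cups, and the knob at (347,270) is down in the brass plate, with the gripper clear of it.

```bash
python3 -c "
from plant import robot
print(robot.job_done())"
```

```text
the job is handed in; nothing more can be done
None
```

I swung the table one hole (about 54°), so the terracotta pot is under the nozzle. The plunger has dropped fully home in the brass plate's hole, the pots stand upright, and the arm is clear. The job is handed in at about 9.5 s on the robot's clock; handing in returned no verdict.

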